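Snap the spice jar into the clip rack

TASK

Take the spice jar that lies on its side in the small wooden rest and press it straight down into the empty bay of the spring-clip rack until both clips have snapped round it and it lies fully home on its seat, with its cap to the same side as the jar already in the rack. It is glass: push firmly but no harder than the clips need, then let go, and leave the shaker, the mug and the standing jar where they are.

Things in the scene. Friction and masses are not known exactly. Their poses are not given: they have to be found in the camera images.
- jar: Glass spice jar with black screw cap, a plain cylinder 41 mm in diameter and 105 mm long, 0.11 kg (varies 0.7 to 1.4 times). At the start it lies on its side, level, in the rest. Origin: centre of its base; +z runs along its axis from base to cap.
- jar_mid (a point): Middle of the jar, on its axis, 52.5 mm from either end: the place to grip it (from above, across the 41 mm diameter). Axes as jar.
- jar_cap (a point): Centre of the cap's outer end, on the axis, 105 mm from the jar's base.
- rack: Fixed spring-clip spice rack: pale wood board 215 (x) by 130 (y) by 10 mm with two bays 105 mm apart in x; in each a jar lies along rack y, level. Origin: underside of the board, centred under the EMPTY bay (board x -55 to +160 mm), z up. The other bay (rack x +105 mm) holds a jar, cap to rack -y. Only its spring fingers give way. Over 30 N between jar and rack is breakage.
- bay (a point): Top of the board under the middle of the empty bay, 10 mm above rack, axes as the rack. The seat (soft shallow cork V pads at the clips, giving 1 mm per 12 N) holds the jar's underside 24 mm above this point plus a height setting of 0 to 24 mm that differs each time, is NOT measured and must be felt. A jar lying home has its axis 44.4 to 68.4 mm above this point.
- clip_plus (a point): Board top (10 mm above the rack's underside) under the +y clip of the empty bay, 34 mm from the bay's middle. A clip is 12 mm wide in y: two upright steel spring fingers at x about -20 and +20 mm. Their round lips, 30 mm above the seat, leave a 36.6 mm mouth; flares above, up to 41 mm over the seat, open to about 56 mm and guide the jar in. Between the clips the gripper has room.
- clip_minus (a point): The same for the -y clip. Pressing down, the jar touches the lips about 19 mm above home; both clips together resist with about 5 to 9 N until its widest part passes the lips, 10 mm above home; then the push eases, but friction can hold the jar short of its seat, so press on until it stops dead: a steep rise of force.
- rest: Fixed wooden rest, a slab 66 by 90 mm with two rounded ridges 11 mm high, 40 mm apart, along its y axis, in which the jar lies; jar axis about 27 mm above the worktop. Origin: centre of the underside.
- prong_1 (a joint): Hinge value of the spring finger of the empty bay at rack -x, +y (seen in the rack frame). 0 = upright and relaxed, grows as it is bent outward, in rad; about 0.07 while the widest part of the jar passes, back to under 0.03 only when the jar lies on its seat.
- prong_2 (a joint): Hinge value of the spring finger of the empty bay at rack +x, +y (seen in the rack frame). 0 = upright and relaxed, grows as it is bent outward, in rad; about 0.07 while the widest part of the jar passes, back to under 0.03 only when the jar lies on its seat.
- prong_3 (a joint): Hinge value of the spring finger of the empty bay at rack -x, -y (seen in the rack frame). 0 = upright and relaxed, grows as it is bent outward, in rad; about 0.07 while the widest part of the jar passes, back to under 0.03 only when the jar lies on its seat.
- prong_4 (a joint): Hinge value of the spring finger of the empty bay at rack +x, -y (seen in the rack frame). 0 = upright and relaxed, grows as it is bent outward, in rad; about 0.07 while the widest part of the jar passes, back to under 0.03 only when the jar lies on its seat.
- shaker: Standing glass shaker with grey cap, 44 mm across, 90 mm tall; a bystander. Origin: centre of its underside.
- upright_jar: Another spice jar, standing upright, 41 mm across, 105 mm tall; a bystander. Origin: centre of its underside.
- mug: White mug with a dark band, 88 mm across, 88 mm tall; a bystander. Origin: centre of its underside.
Mind the look-alikes: they are no part of the job. Leave any green or red look-alike of the jar alone.

How it is judged:
On the way:
1. the jar is pressed between the clip fingers and bends them apart (any finger past 0.035 rad, jar over the empty bay) (value of joint any of prong_1, prong_2, prong_3, prong_4 above 0.035 rad and horizontal distance between jar_mid and bay below 0.015 m), for 0.04 s.
At the end, for the whole second after the job is handed in: The jar rests in the empty bay, cap to the same side (rack -y) as its neighbour: middle within 10 mm along and 4 mm across the bay, axis within 0.05 rad, and all four spring fingers back under 0.03 rad, as only happens with the jar within about 2 mm of its seat (value of joint each of prong_1, prong_2, prong_3, prong_4 below 0.03 rad and x of jar_mid in the frame of rack between -0.004 and 0.004 m and y of jar_mid in the frame of rack between -0.01 and 0.01 m and z of jar_mid in the frame of rack between 0.052 and 0.0805 m and y of jar_cap in the frame of rack below -0.03 m and angle between the z axis of jar and the y axis of rack, either way round below 0.05 rad and linear speed of jar below 0.02 m/s); the robot touches nothing.
It fails at once if the jar is pressed on the rack with more than 30 N (contact force between jar and rack above 30 N).
It fails at once if the shaker is pushed away by more than 20 mm (distance of shaker from where it was at the start of the episode above 0.02 m).
It fails at once if the standing jar is pushed away by more than 20 mm (distance of upright_jar from where it was at the start of the episode above 0.02 m).
It fails at once if the mug is pushed away by more than 20 mm (distance of mug from where it was at the start of the episode above 0.02 m).
It also fails if it takes over 45 s, if anything falls off the work surface, if the arm or the gripper's body presses on something with over 40 N, if the wrist force passes 120 N, or if a joint passes its speed limit or range.

ROBOT

A 7-joint arm with a two-finger parallel gripper is mounted at the origin on a cart in front of the work surface, level with it; the furniture and walls round the work are solid. World frame = base frame: x ahead of the robot, y to its left, z up, the work surface at z = 0. Lengths are in m, angles in rad, forces in N, time in s.
With the tool pointing down it reaches from about 0.4 to 0.875 m from the base axis. Payload 6.5 kg.
Tool frame: the origin (TCP) lies at the very end of the fingers, on their centre line; the grasp point (between the pads) lies 19 mm behind it; z points along the fingers, y is the line along which they close (so a half turn about z gives the same grasp; the last joint's range is limited). The gripper opens to 88 mm and grips with 3 to 60 N. Pads are 18 mm wide; open, the fingers measure 123 mm over their backs; the gripper's body (75 mm by 187 mm) begins 45 mm behind the grasp point.
Start: joints at [-1.169, 0.536, -0.004, 1.538, 0.003, 1.067, -0.071], TCP at [0.293, 0.58, 0.239] pointing down, gripper open.
Joint ranges: [-2.7, 2.7], [-0.37, 2.16], [-1.27, 1.26], [0.24, 2.4], [-1.31, 4.45], [0.19, 1.91], [-2.76, 2.76]. Speed limits (rad/s): [2.39, 2.39, 3.14, 3.14, 3.14, 3.14, 3.14].

INTERFACE

Orientations are given as a rotation vector (axis times angle).
In Python, from rig import read_state, imaging, env gives the robot as it stands.
- The arm moves only by the shell command python3 -m handwheel 'ROWS' [FORCE]. ROWS is a JSON object of lists of equal length, an entry for each row: "delta_pos": the shift along the tool's x, y, z in units of 0.12 m (1.0 is 0.12 m), a list of three; "angular": the turn, a rotation vector about the tool's x, y, z in units of 0.5 rad (1.0 is 0.5 rad), a list of three; "fingers": the opening, from 0 (shut) to 1 (fully open). A call has exactly 10 rows; each row is the pose to reach, as a shift and turn from the pose commanded when the call began, along the tool's axes at that moment; what a row does not reach only later rows make up. A row lasts 1/8 s, in which the tool goes at most 62.5 mm and 10.7 degrees, less where a joint would pass 70% of its speed; a pose out of reach is approached as far as the arm can. A call with a number of a shift or a turn outside -1 to 1 is refused whole. A call with a gripper value outside its range is refused whole. The fingers move at their own pace and stop on an object; FORCE is the grip in N (left out, the last holds). Time passes only in rows, so rows that repeat a pose let the fingers close, or fill a call up. It gives the time, the measured TCP pose, the force, the opening and the grip force at its end, in the units of the state.
- read_state(): the state, without advancing time (a new reading comes with each control period).
- imaging.read_camera(name): name is "side" or "top" or "wrist"; returns (picture, depth): 480x640x3 uint8, red, green, blue; 480x640 float32, m along the optical axis (not along the pixel's ray), 0 where there is no reading.
- imaging.camera_info(name): a dict with "vertical_fov" (degrees; the focal length in pixels is half the picture's height over the tangent of half this angle, whatever the lens; pixels are square), "cx", "cy" (the principal point, pixels), "k1" (the pictures are not rectified: a ray, as slopes to the right and down, at radius r is drawn at 1 + k1 r^2 times it, then the intrinsics apply), "R" (3x3) and "t" (3): a world point X has camera coordinates R X + t. Camera axes: x right, y down, z forward; pixel columns grow to the right and rows downward; lengths in m; the calibration is good to about 2 mm. A picture is of the moment at which its call begins: read the wrist's pose just before it. camera_info takes no time and is no camera call; for the wrist camera it gives the pose at the moment of the call.
- env.sign_off(): hands the job in; it is judged then, once.
The state is a dict: "time_s": time; "joint_pos": joint angles; "joint_velocities": joint speeds; "tau": joint torques, N m; "ee_pos": TCP position; "tcp_rot": TCP orientation; "force": force on the tool from outside, world axes, zero at the start; "ft_torque": the same for the moment, N m; "opening": finger opening in m; "grasp_force": force on a finger pad.
Only numpy, scipy, OpenCV 4.12 (cv2) and the standard library are available. Lean on these libraries where they do the work, as an engineer would, in place of code of your own. Each camera call takes 0.05 s, during which the arm holds its last target. There are 200 camera calls.

## Working session

There is one attempt and no reset: what is moved stays moved. The work goes in short steps, Python scripts to look and compute and a shell command to move; the robot and the scene stay as the last step left them, time stands still between calls to the robot, and variables do not carry over. Pictures are saved under pics/ and viewed, at most 10 in all, crops included, and the job is handed in when it is done.

```bash
mkdir -p pics
cat > h.py <<'E'
import numpy as np, cv2
from rig import read_state, imaging, env
def cam(n):
    i=imaging.camera_info(n); p,d=imaging.read_camera(n); return p,d,i
def ray(i,u,v):
    f=240/np.tan(np.radians(i["vertical_fov"])/2)
    K=np.array([[f,0,i["cx"]],[0,f,i["cy"]],[0,0,1.]])
    s=cv2.undistortPoints(np.array([[[u,v]]],float),K,np.array([i["k1"],0,0,0,0.]))[0,0]
    R=np.array(i["R"]); t=np.array(i["t"])
    return -R.T@t, R.T@np.array([s[0],s[1],1.])
def onz(i,u,v,z):
    c,d=ray(i,u,v); return c+d*(z-c[2])/d[2]
def pt(i,dep,u,v):
    c,d=ray(i,u,v); return c+d*dep[int(round(v)),int(round(u))]
def save(n,p): cv2.imwrite("pics/"+n+".png",cv2.cvtColor(p,cv2.COLOR_RGB2BGR))
E
python3 - <<'E'
from h import *
for n in("top","side"):
    p,d,i=cam(n); save(n+"0",p); np.savez("pics/"+n+"0.npz",p=p,d=d); print(n,i)
s=read_state(); print(s)
E
```

```text
top {'vertical_fov': 49.89347959965538, 'cx': 315.80329460586904, 'cy': 241.36747107182597, 'k1': -0.002803731992114661, 'R': array([[-0.01370414, -0.99976443, -0.01683124],
       [-0.99825941,  0.01464528, -0.05712855],
       [ 0.05736159,  0.01601905, -0.99822494]]), 't': array([-0.00343893,  0.54075568,  1.19905886])}
side {'vertical_fov': 42.947435264971034, 'cx': 327.1075331291067, 'cy': 222.37328735927935, 'k1': -0.19466645227639032, 'R': array([[ 0.95179786,  0.3067014 ,  0.00388334],
       [ 0.1984008 , -0.60595052, -0.77036426],
       [-0.23391869,  0.73400151, -0.63759222]]), 't': array([-0.48614517, -0.05483837,  1.84270259])}
{'time_s': 0.1, 'joint_pos': array([-1.16920531,  0.53708504, -0.00444586,  1.53870811,  0.00256173,
        1.06731421, -0.0711677 ]), 'joint_velocities': array([ 4.28566675e-06, -2.02448608e-03, -1.17406078e-06, -2.66133284e-04,
        3.64944965e-04, -8.11714347e-04, -7.80870479e-05]), 'tau': array([ 2.32770100e-03, -5.72076952e+01,  9.93773639e-01, -2.52227014e+01,
       -5.61811903e-02,  1.35062504e-02,  3.72127886e-05]), 'ee_pos': array([0.29285353, 0.57969913, 0.23795591]), 'tcp_rot': array([-7.27918615e-01, -3.05581337e+00,  2.33041525e-03]), 'force': array([-0.48000933, -0.19698911,  0.45238171]), 'ft_torque': array([ 0.00336417, -0.02746582, -0.06983616]), 'grasp_force': 0.0, 'opening': 0.0878390564139012}
```

View pics/top0.png

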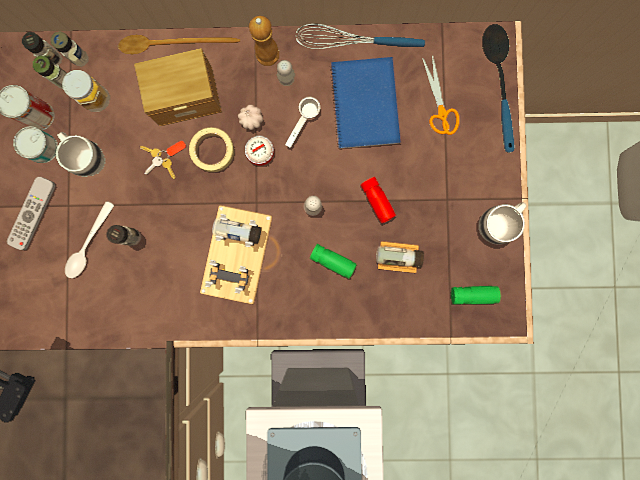

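View pics/side0.png

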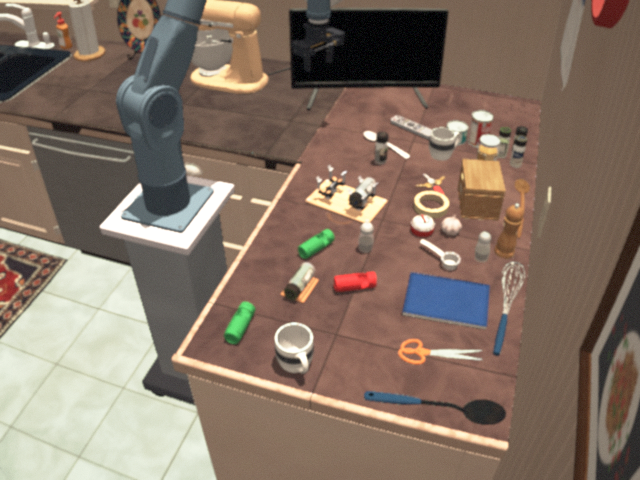

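The top view shows these things that could be taken for the jar:
- Rest jar at (400,257), grey glass with its black cap at (418,258).
- Green look-alikes at (333,261) and (475,295).
- Red look-alike at (378,200).
- Standing jar at (124,236).
- Jar already in the rack at (237,231), cap at (255,234).

The jar in the wooden rest is the one I want. The empty bay is at (228,277). I'll check both in one close crop.

Run:
```python
from h import *
z=np.load("pics/top0.npz"); p,d=z["p"],z["d"]; i=imaging.camera_info("top")
a=cv2.resize(p[200:310,195:275],None,fx=5,fy=5,interpolation=cv2.INTER_CUBIC); b=cv2.resize(p[230:285,368:433],None,fx=6,fy=6,interpolation=cv2.INTER_CUBIC)
o=np.zeros((550,800,3),np.uint8); o[:,:400]=a; o[:330,405:795]=b; save("crop0",o)
def cloud(u0,u1,v0,v1):
    return np.array([[*pt(i,d,u,v),u,v] for v in range(v0,v1) for u in range(u0,u1) if d[v,u]>0])
def box(c):
    xy=(c[:,:2]*1000).astype(np.float32); r=cv2.minAreaRect(xy); return r
c=cloud(368,433,235,282); print("z rest pct",np.percentile(c[:,2],[1,5,50,95,99]))
j=c[c[:,2]>0.03]; print("jar",box(j),j[:,:3].mean(0))
r=cloud(195,280,200,310); print("z rack",np.percentile(r[:,2],[1,5,20,50,80,95,99,100]))
b=r[(r[:,2]>0.004)];print("board",box(b))
h,e=np.histogram(r[:,2],np.arange(-.01,.12,.004));print(list(zip(e.round(3),h)))
```

```text
z rest pct [-0.0051858  -0.00313157  0.00233536  0.04669216  0.04957967]
jar ((501.3043212890625, -204.04452514648438), (105.24752807617188, 41.14422607421875), 82.42975616455078) [ 0.50136242 -0.2034181   0.04280134]
z rack [-4.43390676e-03 -2.51884444e-03  6.70485175e-06  7.07519008e-03
  1.37906982e-02  7.88577013e-02  8.32495808e-02  8.92934984e-02]
board ((513.4417114257812, 177.32940673828125), (201.4524688720703, 260.0316467285156), 89.55411529541016)
[(np.float64(-0.01), np.int64(15)), (np.float64(-0.006), np.int64(650)), (np.float64(-0.002), np.int64(2581)), (np.float64(0.002), np.int64(1216)), (np.float64(0.006), np.int64(1431)), (np.float64(0.01), np.int64(1598)), (np.float64(0.014), np.int64(208)), (np.float64(0.018), np.int64(6)), (np.float64(0.022), np.int64(0)), (np.float64(0.026), np.int64(0)), (np.float64(0.03), np.int64(8)), (np.float64(0.034), np.int64(71)), (np.float64(0.038), np.int64(218)), (np.float64(0.042), np.int64(137)), (np.float64(0.046), np.int64(54)), (np.float64(0.05), np.int64(21)), (np.float64(0.054), np.int64(3)), (np.float64(0.058), np.int64(7)), (np.float64(0.062), np.int64(30)), (np.float64(0.066), np.int64(65)), (np.float64(0.07), np.int64(161)), (np.float64(0.074), np.int64(300)), (np.float64(0.078), np.int64(378)), (np.float64(0.082), np.int64(140)), (np.float64(0.086), np.int64(23)), (np.float64(0.09), np.int64(0)), (np.float64(0.094), np.int64(0)), (np.float64(0.098), np.int64(0)), (np.float64(0.102), np.int64(0)), (np.float64(0.106), np.int64(0)), (np.float64(0.11), np.int64(0)), (np.float64(0.114), np.int64(0))]
```

View pics/crop0.png

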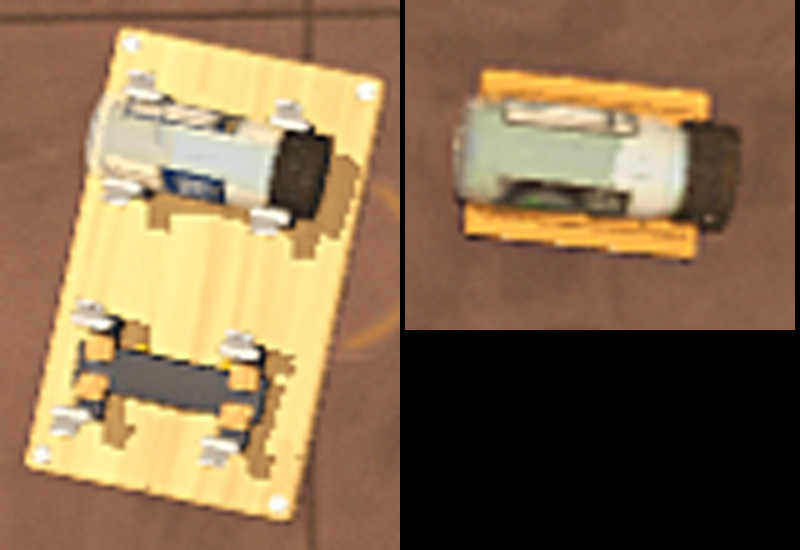

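The crop confirms the jar in the rest: the black cap is at the right end, towards world -y. The rack neighbour's cap is also on the right. The empty bay below it has four steel fingers and cork pads. Next I'll measure the board, the empty bay and the bystanders.

Run:
```python
from h import *
z=np.load("pics/top0.npz"); p,d=z["p"],z["d"]; i=imaging.camera_info("top")
hsv=cv2.cvtColor(p,cv2.COLOR_RGB2HSV)
m=cv2.inRange(hsv,(12,50,150),(32,255,255)); k=np.zeros_like(m); k[200:310,195:275]=m[200:310,195:275]
v,u=np.nonzero(k); q=np.array([onz(i,a,b,.01)[:2]*1000 for a,b in zip(u,v)],np.float32)
n,l,st,_=cv2.connectedComponentsWithStats(k); b=1+np.argmax(st[1:,4]); q=q[l[v,u]==b]
r=cv2.minAreaRect(q); bp=cv2.boxPoints(r); print("board",r,bp)
# rack frame
c=np.array(r[0]); e=[bp[1]-bp[0],bp[2]-bp[1]]; L=max(e,key=np.linalg.norm); L=L/np.linalg.norm(L); L=L*np.sign(L[0])
o=c-52.5*L; print("bay",o,"rackx",L,np.degrees(np.arctan2(L[1],L[0])))
# fingers of empty bay: tall points near bay
Y=np.array([-L[1],L[0]])
P=np.array([pt(i,d,a,b) for b in range(240,310) for a in range(195,275)])*1000
X=(P[:,:2]-o)@L; W=(P[:,:2]-o)@Y
for sx in(-1,1):
  for sy in(-1,1):
    s=(P[:,2]>25)&(abs(X-sx*24)<16)&(abs(W-sy*34)<14)
    print(sx,sy,s.sum(),X[s].mean(),W[s].mean(),np.percentile(P[s,2],[5,50,95,100]))
for n,(a,b) in dict(shaker=(313,204),up=(124,236),mug=(500,225)).items(): print(n,pt(i,d,a,b))
```

```text
board ((514.4421997070312, 180.33639526367188), (134.81134033203125, 216.01393127441406), 77.61476135253906) [[394.4914  137.66516]
 [605.47815  91.33368]
 [634.393   223.00763]
 [423.40625 269.3391 ]]
bay [463.16400528 191.59679317] rackx [ 0.97672755 -0.21448377] -12.3852415
-1 -1 85 -19.10258012399848 -35.05733881765658 [38.12834221 50.11605324 86.74263939 87.52317238]
-1 1 85 -19.050513201448446 32.390854713291446 [36.89422013 47.26882183 85.94844643 88.8937436 ]
1 -1 67 17.914982934230636 -35.32325239178951 [37.25031716 51.57253829 85.51030626 88.24987792]
1 1 72 18.113714116790213 32.08609555768348 [37.22087212 51.10537772 86.81340706 89.29349835]
shaker [ 0.61988455 -0.00716367  0.08698031]
up [0.55395255 0.41096206 0.09870572]
mug [ 0.57355259 -0.44681958  0.00593673]
```

```bash
cat > plan.py <<'E'
# usage: plan.py x y z toolY_yaw_deg : remaining move in tool axes & units (tool pointing down)
import sys
from h import *
from scipy.spatial.transform import Rotation as Ro
x,y,z,a=map(float,sys.argv[1:5]); s=read_state(); R=Ro.from_rotvec(s["tcp_rot"])
a=np.radians(a); T=Ro.from_matrix(np.array([[-np.sin(a),np.cos(a),0],[np.cos(a),np.sin(a),0],[0,0,-1]]).T)
d=R.inv().apply(np.array([x,y,z])-s["ee_pos"])/.12; w=(R.inv()*T).as_rotvec()/.5
print("t",round(s["time_s"],2),"pos",s["ee_pos"].round(4),"F",np.round(s["force"],1),"open",round(s["opening"],4),"grip",round(s["grasp_force"],1))
print("delta",d.round(3),"ang",w.round(3))
E
sed -i '$!b' plan.py
python3 plan.py .501 -.204 .2 -7.6
python3 - <<'E'
from h import *
z=np.load("pics/top0.npz"); p,d=z["p"],z["d"]; i=imaging.camera_info("top")
hsv=cv2.cvtColor(p,cv2.COLOR_RGB2HSV); m=cv2.inRange(hsv,(8,120,120),(25,255,255)); m[:,:370]=0;m[:,430:]=0;m[:235]=0;m[285:]=0
v,u=np.nonzero(m); P=np.array([pt(i,d,a,b) for a,b in zip(u,v)]); print(len(P),np.percentile(P[:,2],[5,25,50,75,95]).round(4), P.mean(0))
E
```

```text
t 0.1 pos [0.2929 0.5797 0.238 ] F [-0.5 -0.2  0.5] open 0.0878 grip 0.0
delta [-4.493 -5.047  0.324] ang [-3.000e-03  2.000e-03  2.471e+00]
703 [-0.0025  0.0006  0.0045  0.0082  0.0135] [ 0.49812445 -0.20613501  0.01023559]
```

```bash
python3 -m handwheel '{"delta_pos":[[-0.09,-0.1,0],[-0.18,-0.2,0],[-0.27,-0.3,0],[-0.36,-0.4,0],[-0.45,-0.5,0],[-0.54,-0.6,0],[-0.63,-0.7,0],[-0.72,-0.8,0],[-0.81,-0.9,0],[-0.9,-1.0,0]],"angular":[[0,0,0],[0,0,0],[0,0,0],[0,0,0],[0,0,0],[0,0,0],[0,0,0],[0,0,0],[0,0,0],[0,0,0]],"fingers":[1,1,1,1,1,1,1,1,1,1]}' && python3 plan.py .501 -.204 .2 -7.6
```

```text
time_s: 1.35
ee_pos: [0.3357, 0.4233, 0.2387]
tcp_rot: [0.728, 3.056, 0.0]
force: [0.6, -0.3, -0.8]
opening: 0.0886
grasp_force: 0.0
t 1.35 pos [0.3357 0.4233 0.2387] F [ 0.6 -0.3 -0.8] open 0.0886 grip 0.0
delta [-3.587 -4.045  0.323] ang [0.    0.    2.471]
```

```bash
python3 -m handwheel '{"delta_pos":[[-0.09,-0.1,0],[-0.18,-0.2,0],[-0.27,-0.3,0],[-0.36,-0.4,0],[-0.45,-0.5,0],[-0.54,-0.6,0],[-0.63,-0.7,0],[-0.72,-0.8,0],[-0.81,-0.9,0],[-0.9,-1.0,0]],"angular":[[0,0,0],[0,0,0],[0,0,0],[0,0,0],[0,0,0],[0,0,0],[0,0,0],[0,0,0],[0,0,0],[0,0,0]],"fingers":[1,1,1,1,1,1,1,1,1,1]}' && python3 plan.py .501 -.204 .2 -7.6
```

```text
time_s: 2.6
ee_pos: [0.378, 0.2675, 0.2387]
tcp_rot: [0.728, 3.056, 0.0]
force: [0.7, 0.7, -0.2]
opening: 0.0882
grasp_force: 0.0
t 2.6 pos [0.378  0.2675 0.2387] F [ 0.7  0.7 -0.2] open 0.0882 grip 0.0
delta [-2.687 -3.044  0.323] ang [0.    0.    2.471]
```

```bash
python3 -m handwheel '{"delta_pos":[[-0.09,-0.1,0],[-0.18,-0.2,0],[-0.27,-0.3,0],[-0.36,-0.4,0],[-0.45,-0.5,0],[-0.54,-0.6,0],[-0.63,-0.7,0],[-0.72,-0.8,0],[-0.81,-0.9,0],[-0.9,-1.0,0]],"angular":[[0,0,0.08],[0,0,0.16],[0,0,0.24],[0,0,0.32],[0,0,0.4],[0,0,0.48],[0,0,0.56],[0,0,0.64],[0,0,0.72],[0,0,0.8]],"fingers":[1,1,1,1,1,1,1,1,1,1]}' && python3 plan.py .501 -.204 .2 -7.6
```

```text
time_s: 3.85
ee_pos: [0.4202, 0.1117, 0.2387]
tcp_rot: [1.325, 2.849, -0.0]
force: [0.6, -0.2, 0.2]
opening: 0.0884
grasp_force: 0.0
t 3.85 pos [0.4202 0.1117 0.2387] F [ 0.6 -0.2  0.2] open 0.0884 grip 0.0
delta [-2.445 -1.181  0.323] ang [-0.     0.     1.666]
```

```bash
python3 -m handwheel '{"delta_pos":[[-0.1,-0.05,0],[-0.2,-0.1,0],[-0.3,-0.15,0],[-0.4,-0.2,0],[-0.5,-0.25,0],[-0.6,-0.3,0],[-0.7,-0.35,0],[-0.8,-0.4,0],[-0.9,-0.45,0],[-1.0,-0.48,0]],"angular":[[0,0,0.09],[0,0,0.18],[0,0,0.27],[0,0,0.36],[0,0,0.45],[0,0,0.54],[0,0,0.63],[0,0,0.72],[0,0,0.81],[0,0,0.9]],"fingers":[1,1,1,1,1,1,1,1,1,1]}' && python3 plan.py .501 -.204 .2 -7.6
```

```text
time_s: 5.1
ee_pos: [0.4538, -0.0169, 0.2387]
tcp_rot: [-1.927, -2.481, -0.0]
force: [-0.8, -0.1, -0.6]
opening: 0.0883
grasp_force: 0.0
t 5.1 pos [ 0.4538 -0.0169  0.2387] F [-0.8 -0.1 -0.6] open 0.0883 grip 0.0
delta [-1.608 -0.005  0.323] ang [-0.    -0.     0.765]
```

```bash
python3 -m handwheel '{"delta_pos":[[-0.1,0,0],[-0.2,0,0],[-0.3,0,0.05],[-0.4,0,0.1],[-0.5,0,0.15],[-0.6,0,0.2],[-0.7,0,0.25],[-0.8,0,0.3],[-0.9,0,0.32],[-1.0,0,0.32]],"angular":[[0,0,0.08],[0,0,0.16],[0,0,0.24],[0,0,0.32],[0,0,0.4],[0,0,0.48],[0,0,0.56],[0,0,0.64],[0,0,0.72],[0,0,0.765]],"fingers":[1,1,1,1,1,1,1,1,1,1]}' && python3 plan.py .501 -.204 .2 -7.6
python3 - <<'E'
from h import *
p,d,i=cam("wrist"); save("w1",p); np.savez("pics/w1.npz",p=p,d=d); print(i)
E
```

```text
time_s: 6.35
ee_pos: [0.4838, -0.133, 0.2002]
tcp_rot: [-2.362, -2.071, 0.0]
force: [-0.1, 0.4, 0.7]
opening: 0.0881
grasp_force: 0.0
t 6.35 pos [ 0.4838 -0.133   0.2002] F [-0.1  0.4  0.7] open 0.0881 grip 0.0
delta [-0.568  0.219  0.002] ang [-0.     0.     0.003]
{'vertical_fov': 63.73894945332192, 'cx': 309.9874769979606, 'cy': 229.59360375131686, 'k1': -0.01606919607175056, 'R': array([[ 9.91428387e-01, -1.30649214e-01,  7.33036311e-04],
       [-1.25182531e-01, -9.48308417e-01,  2.91617008e-01],
       [-3.74043883e-02, -2.89209143e-01, -9.56534883e-01]]), 't': array([-0.4969978 , -0.09286866,  0.33234335])}
```

View pics/w1.png

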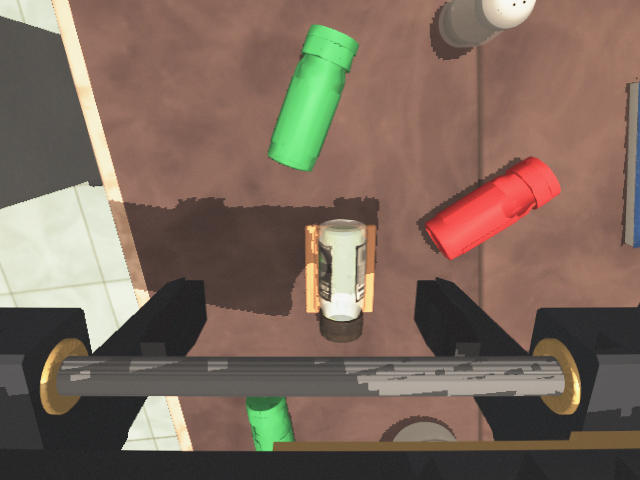

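The wrist view shows the jar in its rest at (343,280), cap down at (342,328). The green look-alike is at (313,98) and the red one at (495,208), both well clear. I'll measure the jar from this view.

```bash
python3 - <<'E'
from h import *
z=np.load("pics/w1.npz"); p,d=z["p"],z["d"]; i=imaging.camera_info("wrist")
P=np.array([pt(i,d,u,v) for v in range(200,350) for u in range(290,395) if d[v,u]>0])*1000
j=P[P[:,2]>25]; r=cv2.minAreaRect(j[:,:2].astype(np.float32)); print(r, j[:,2].max(), np.percentile(j[:,2],[50,95,99]))
s=P[(P[:,2]<22)&(P[:,2]>3)]; print(cv2.minAreaRect(s[:,:2].astype(np.float32)),np.histogram(s[:,2],range(2,24,2)))
E
python3 plan.py .501 -.204 .1 -7.6
```

```text
((503.043212890625, -205.8728790283203), (106.00898742675781, 41.64035415649414), 82.69794464111328) 48.22882822308766 [43.4878131  46.54023642 47.14668158]
((503.6994934082031, -202.16531372070312), (97.713623046875, 66.01214599609375), 82.36592864990234) (array([  60, 1026,  475,  271,  152,   35,   31,   26,   33,   32]), array([ 2,  4,  6,  8, 10, 12, 14, 16, 18, 20, 22]))
t 6.4 pos [ 0.4842 -0.1347  0.2005] F [ 0.2 -1.6 -0.3] open 0.0881 grip 0.0
delta [-0.552  0.215  0.839] ang [ 0.002  0.002 -0.001]
```

```bash
python3 -m handwheel '{"delta_pos":[[-0.19,0.08,0.1],[-0.38,0.16,0.2],[-0.565,0.223,0.3],[-0.565,0.223,0.4],[-0.565,0.223,0.5],[-0.565,0.223,0.6],[-0.565,0.223,0.7],[-0.565,0.223,0.8],[-0.565,0.223,0.9],[-0.565,0.223,1.0]],"angular":[[0,0,0],[0,0,0],[0,0,0],[0,0,0],[0,0,0],[0,0,0],[0,0,0],[0,0,0],[0,0,0],[0,0,0]],"fingers":[1,1,1,1,1,1,1,1,1,1]}' && python3 plan.py .502 -.205 .014 -7.4
```

```text
time_s: 7.65
ee_pos: [0.5015, -0.2029, 0.0795]
tcp_rot: [2.36, 2.073, 0.0]
force: [-0.0, 0.3, 0.6]
opening: 0.0882
grasp_force: 0.0
t 7.65 pos [ 0.5015 -0.2029  0.0795] F [-0.   0.3  0.6] open 0.0882 grip 0.0
delta [-0.017  0.007  0.546] ang [ 0.     0.    -0.001]
```

```bash
python3 -m handwheel '{"delta_pos":[[-0.017,0,0.1],[-0.017,0,0.2],[-0.017,0,0.3],[-0.017,0,0.4],[-0.017,0,0.5],[-0.017,0,0.545],[-0.017,0,0.545],[-0.017,0,0.545],[-0.017,0,0.545],[-0.017,0,0.545]],"angular":[[0,0,0],[0,0,0],[0,0,0],[0,0,0],[0,0,0],[0,0,0],[0,0,0],[0,0,0],[0,0,0],[0,0,0]],"fingers":[1,1,1,1,1,0.3,0.3,0.3,0.3,0.3]}' 35 && python3 plan.py .4627 .190 .2 -12.4
```

```text
time_s: 8.9
ee_pos: [0.5015, -0.205, 0.0152]
tcp_rot: [2.36, 2.073, 0.001]
force: [1.7, -0.6, -1.3]
opening: 0.0404
grasp_force: 18.0
t 8.9 pos [ 0.5015 -0.205   0.0152] F [ 1.7 -0.6 -1.3] open 0.0404 grip 18.0
delta [ 3.222 -0.744 -1.541] ang [0.002 0.    0.174]
```

```bash
python3 -m handwheel '{"delta_pos":[[0,0,0],[0,0,-0.1],[0,0,-0.2],[0,0,-0.3],[0,0,-0.45],[0,0,-0.6],[0.05,0,-0.75],[0.1,0,-0.9],[0.15,0,-1.0],[0.2,0,-1.0]],"angular":[[0,0,0],[0,0,0],[0,0,0],[0,0,0],[0,0,0],[0,0,0],[0,0,0],[0,0,0],[0,0,0],[0,0,0]],"fingers":[0,0,0,0,0,0,0,0,0,0]}' 35 && python3 plan.py .4627 .190 .2 -12.4
```

```text
time_s: 10.15
ee_pos: [0.505, -0.1806, 0.1358]
tcp_rot: [2.359, 2.073, 0.002]
force: [0.1, -0.1, -1.2]
opening: 0.0402
grasp_force: 35.0
t 10.15 pos [ 0.505  -0.1806  0.1358] F [ 0.1 -0.1 -1.2] open 0.0402 grip 35.0
delta [ 3.018 -0.746 -0.536] ang [ 0.003 -0.     0.175]
```

```bash
python3 -m handwheel '{"delta_pos":[[0.1,-0.03,-0.05],[0.2,-0.05,-0.1],[0.3,-0.08,-0.15],[0.4,-0.1,-0.2],[0.5,-0.12,-0.25],[0.6,-0.15,-0.3],[0.7,-0.17,-0.35],[0.8,-0.2,-0.4],[0.9,-0.22,-0.45],[1.0,-0.25,-0.5]],"angular":[[0,0,0],[0,0,0],[0,0,0],[0,0,0],[0,0,0],[0,0,0],[0,0,0],[0,0,0.05],[0,0,0.1],[0,0,0.17]],"fingers":[0,0,0,0,0,0,0,0,0,0]}' 35 && python3 plan.py .4627 .190 .2 -12.4
```

```text
time_s: 11.4
ee_pos: [0.49, -0.0575, 0.1954]
tcp_rot: [2.447, 1.97, 0.0]
force: [-0.5, 0.7, -1.7]
opening: 0.0403
grasp_force: 35.0
t 11.4 pos [ 0.49   -0.0575  0.1954] F [-0.5  0.7 -1.7] open 0.0403 grip 35.0
delta [ 1.966 -0.663 -0.039] ang [ 0.    -0.     0.002]
```

```bash
python3 -m handwheel '{"delta_pos":[[0.12,-0.07,0],[0.24,-0.14,0],[0.36,-0.2,0],[0.48,-0.27,0],[0.6,-0.34,0],[0.7,-0.4,0],[0.8,-0.48,0],[0.9,-0.55,0],[1.0,-0.65,0],[1.0,-0.65,0]],"angular":[[0,0,0],[0,0,0],[0,0,0],[0,0,0],[0,0,0],[0,0,0],[0,0,0],[0,0,0],[0,0,0],[0,0,0]],"fingers":[0,0,0,0,0,0,0,0,0,0]}' 35 && python3 plan.py .4627 .190 .2 -12.4
python3 - <<'E'
from h import *
p,d,i=cam("wrist"); save("w2",p); np.savez("pics/w2.npz",p=p,d=d,R=i["R"],t=i["t"])
E
```

```text
time_s: 12.65
ee_pos: [0.4388, 0.0767, 0.1949]
tcp_rot: [-2.444, -1.973, 0.0]
force: [-0.3, 0.9, -1.0]
opening: 0.04
grasp_force: 35.0
t 12.65 pos [0.4388 0.0767 0.1949] F [-0.3  0.9 -1. ] open 0.04 grip 35.0
delta [ 0.965 -0.005 -0.042] ang [-0.001 -0.001  0.008]
```

View pics/w2.png

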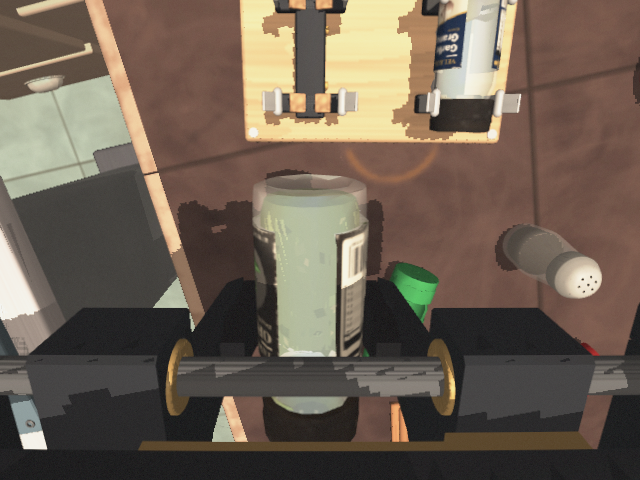

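The wrist view shows the empty bay's -y clip at (310,103), with its fingers at (272,102) and (348,102). The dark bay strip runs up from there. The held jar's base end is at (310,185), roughly in line. I'll measure both.

```bash
cat > m2.py <<'E'
from h import *
from scipy.spatial.transform import Rotation as Ro
z=np.load("pics/w2.npz"); p,d=z["p"],z["d"]; i=dict(imaging.camera_info("wrist"),R=z["R"],t=z["t"]); s=read_state()
R=Ro.from_rotvec(s["tcp_rot"])
def cloud(u0,u1,v0,v1): return np.array([pt(i,d,u,v) for v in range(v0,v1) for u in range(u0,u1) if d[v,u]>0])
# held jar in tool frame
J=R.inv().apply(cloud(245,375,172,300)-s["ee_pos"])*1000
J=J[(J[:,2]<15)&(abs(J[:,1])<30)&(J[:,0]>10)]
print("held n",len(J),"x max",np.percentile(J[:,0],99),"z top(min)",np.percentile(J[:,2],1))
for a in range(15,60,8):
    k=J[(abs(J[:,0]-a)<4)]; 
    if len(k): print(a,"y",np.percentile(k[:,1],[1,99]).round(1),"mid",np.percentile(k[:,1],[1,99]).mean().round(1),"ztop",np.percentile(k[:,2],2).round(1))
hsv=cv2.cvtColor(p,cv2.COLOR_RGB2HSV); m=cv2.inRange(hsv,(12,50,150),(32,255,255)); m[160:]=0; m[:,:230]=0; m[:,530:]=0
bot=[(u,np.nonzero(m[:,u])[0].max()) for u in range(256,490,3) if m[:,u].any()]
E=np.array([onz(i,u,v+.5,.01)[:2] for u,v in bot]); f=cv2.fitLine(E.astype(np.float32),cv2.DIST_HUBER,0,.001,.001).ravel(); print("edge dir",f,np.degrees(np.arctan2(f[1],f[0])))
yl=[(np.nonzero(m[v])[0].min(),v) for v in range(10,125,3)]; rl=[onz(i,u-.5,v,.01)[:2] for u,v in yl]; g=cv2.fitLine(np.array(rl,np.float32),cv2.DIST_HUBER,0,.001,.001).ravel(); print("left dir",np.degrees(np.arctan2(g[1],g[0])),g)
# corner
e=f[:2]*np.sign(f[0]); y=np.array([-e[1],e[0]]); A=np.stack([f[:2],-g[:2]]).T; q=np.linalg.solve(A,g[2:]-f[2:]); c=f[2:]+f[:2]*q[0]
o=c+.055*e+.065*y; print("corner",c,"bay",o)
F=cloud(250,372,80,125); X=(F[:,:2]-o)@e*1000; W=(F[:,:2]-o)@y*1000; Z=F[:,2]*1000
for sx in(-1,1):
    k=(Z>60)&(X*sx>12)&(X*sx<35); print(sx,k.sum(),"x",np.percentile(X[k],[2,50,98]).round(1),"y",np.percentile(W[k],[2,50,98]).round(1),"z",np.percentile(Z[k],[50,95,99]).round(1))
k=(abs(X)<14)&(Z>15); print("pads",np.percentile(Z[k],[5,50,95]).round(1),np.percentile(X[k],[5,50,95]).round(1))
E
python3 m2.py
```

```text
held n 14143 x max 54.11112405980111 z top(min) -31.220602813744044
15 y [-26.3  24.2] mid -1.0 ztop -30.3
23 y [-20.1  18.7] mid -0.7 ztop -31.2
31 y [-20.1  18.6] mid -0.7 ztop -31.1
39 y [-20.4  18.6] mid -0.9 ztop -31.1
47 y [-20.4  18. ] mid -1.2 ztop -31.0
55 y [-19.5  16.8] mid -1.3 ztop -30.4
edge dir [ 0.9763769  -0.21607453  0.48398542  0.12116723] -12.478574
left dir 77.46911 [0.2169659  0.9761792  0.4088535  0.19635843]
corner [0.39644718 0.14053965] bay [0.46419278 0.19212005]
-1 470 x [-30.2 -24.  -18.9] y [-42.1 -34.3 -26.6] z [77.6 84.9 85.5]
1 462 x [17.4 22.6 28.9] y [-42.5 -34.4 -26.5] z [77.6 84.8 85.7]
pads [37.9 40.  47.2] [-11.4   0.2  11.8]
```

```bash
python3 plan.py .4637 .1905 .1 -12.45
```

```text
t 12.7 pos [0.4394 0.0759 0.195 ] F [ 0.  -0.1 -1.3] open 0.0401 grip 35.0
delta [ 0.976 -0.004  0.792] ang [ 0.001 -0.     0.008]
```

```bash
python3 -m handwheel '{"delta_pos":[[0.2,0,0],[0.4,0,0],[0.6,0,0],[0.8,0,0],[0.976,-0.002,0.05],[0.976,-0.002,0.2],[0.976,-0.002,0.4],[0.976,-0.002,0.6],[0.976,-0.002,0.75],[0.976,-0.002,0.75]],"angular":[[0,0,0.01],[0,0,0.01],[0,0,0.01],[0,0,0.01],[0,0,0.01],[0,0,0.01],[0,0,0.01],[0,0,0.01],[0,0,0.01],[0,0,0.01]],"fingers":[0,0,0,0,0,0,0,0,0,0]}' 45 && python3 plan.py .4637 .1905 .08 -12.45
python3 - <<'E'
from h import *
p,d,i=cam("side"); save("s1",cv2.resize(p[150:250,270:420],None,fx=5,fy=5,interpolation=cv2.INTER_CUBIC))
E
```

```text
time_s: 13.95
ee_pos: [0.4632, 0.1897, 0.1036]
tcp_rot: [-2.451, -1.964, 0.005]
force: [0.4, -0.2, -0.8]
opening: 0.0397
grasp_force: 45.0
t 13.95 pos [0.4632 0.1897 0.1036] F [ 0.4 -0.2 -0.8] open 0.0397 grip 45.0
delta [0.008 0.003 0.196] ang [-0.004  0.004 -0.005]
```

View pics/s1.png

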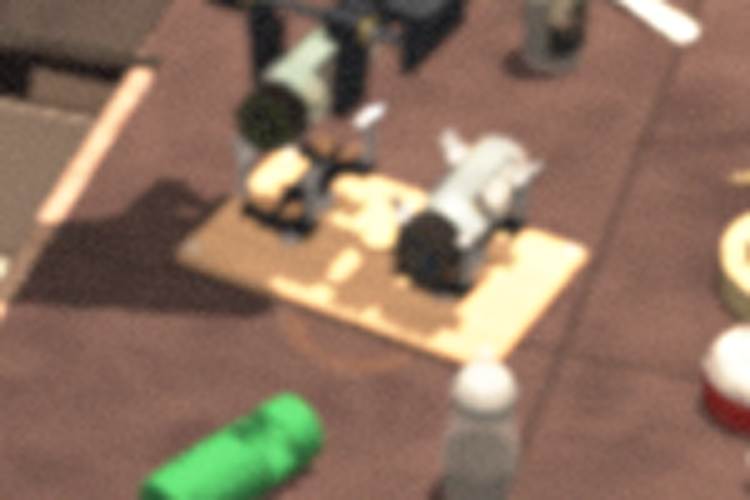

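The side view shows the held jar just above the empty bay (crop (290,95)), its cap to the same side as the neighbour's at (430,250). Now I'll descend to just above the lips.

```bash
python3 -m handwheel '{"delta_pos":[[0,0,0.03],[0,0,0.06],[0,0,0.09],[0,0,0.12],[0,0,0.14],[0,0,0.16],[0,0,0.18],[0,0,0.2],[0,0,0.22],[0,0,0.22]],"angular":[[0,0,0],[0,0,0],[0,0,0],[0,0,0],[0,0,0],[0,0,0],[0,0,0],[0,0,0],[0,0,0],[0,0,0]],"fingers":[0,0,0,0,0,0,0,0,0,0]}' && python3 plan.py .4637 .1905 .066 -12.45
```

```text
time_s: 15.25
ee_pos: [0.4639, 0.19, 0.0783]
tcp_rot: [-2.451, -1.965, 0.001]
force: [0.3, -0.7, -1.6]
opening: 0.0398
grasp_force: 45.0
t 15.25 pos [0.4639 0.19   0.0783] F [ 0.3 -0.7 -1.6] open 0.0398 grip 45.0
delta [ 0.004 -0.003  0.103] ang [-0.     0.001 -0.004]
```

```bash
python3 -m handwheel '{"delta_pos":[[0,0,0.01],[0,0,0.02],[0,0,0.03],[0,0,0.035],[0,0,0.04],[0,0,0.045],[0,0,0.05],[0,0,0.055],[0,0,0.06],[0,0,0.06]],"angular":[[0,0,0],[0,0,0],[0,0,0],[0,0,0],[0,0,0],[0,0,0],[0,0,0],[0,0,0],[0,0,0],[0,0,0]],"fingers":[0,0,0,0,0,0,0,0,0,0]}' && python3 plan.py .4637 .1905 .066 -12.45
```

```text
time_s: 16.5
ee_pos: [0.4639, 0.1902, 0.0714]
tcp_rot: [-2.451, -1.965, 0.0]
force: [-2.7, 1.1, 3.4]
opening: 0.0398
grasp_force: 45.0
t 16.5 pos [0.4639 0.1902 0.0714] F [-2.7  1.1  3.4] open 0.0398 grip 45.0
delta [ 0.002 -0.002  0.045] ang [-0.001 -0.    -0.004]
```

```bash
python3 -m handwheel '{"delta_pos":[[0,-0.004,0.01],[0,-0.006,0.015],[0,-0.006,0.02],[0,-0.006,0.025],[0,-0.006,0.03],[0,-0.006,0.035],[0,-0.006,0.04],[0,-0.006,0.045],[0,-0.006,0.05],[0,-0.006,0.05]],"angular":[[0,0,0],[0,0,0],[0,0,0],[0,0,0],[0,0,0],[0,0,0],[0,0,0],[0,0,0],[0,0,0],[0,0,0]],"fingers":[0,0,0,0,0,0,0,0,0,0]}' && python3 plan.py .4637 .1905 .06 -12.45
```

```text
time_s: 17.75
ee_pos: [0.4641, 0.1906, 0.0659]
tcp_rot: [2.451, 1.965, 0.003]
force: [-3.4, 1.6, 8.8]
opening: 0.0398
grasp_force: 45.0
t 17.75 pos [0.4641 0.1906 0.0659] F [-3.4  1.6  8.8] open 0.0398 grip 45.0
delta [-0.001 -0.003  0.049] ang [ 0.002 -0.002 -0.004]
```

```bash
python3 -m handwheel '{"delta_pos":[[0,-0.004,0.005],[0,-0.008,0.01],[0,-0.008,0.015],[0,-0.008,0.02],[0,-0.008,0.025],[0,-0.008,0.03],[0,-0.008,0.033],[0,-0.008,0.033],[0,-0.008,0.033],[0,-0.008,0.033]],"angular":[[0,0,0],[0,0,0],[0,0,0],[0,0,0],[0,0,0],[0,0,0],[0,0,0],[0,0,0],[0,0,0],[0,0,0]],"fingers":[0,0,0,0,0,0,0,0,0,0]}' && python3 plan.py .4637 .1905 .057 -12.45
```

```text
time_s: 19.0
ee_pos: [0.4637, 0.1907, 0.062]
tcp_rot: [2.451, 1.964, 0.004]
force: [-1.3, 0.8, 7.4]
opening: 0.0396
grasp_force: 45.0
t 19.0 pos [0.4637 0.1907 0.062 ] F [-1.3  0.8  7.4] open 0.0396 grip 45.0
delta [-0.002 -0.     0.041] ang [ 0.005 -0.003 -0.005]
```

```bash
python3 -m handwheel '{"delta_pos":[[0,0,0.005],[0,0,0.01],[0,0,0.015],[0,0,0.02],[0,0,0.025],[0,0,0.025],[0,0,0.025],[0,0,0.025],[0,0,0.025],[0,0,0.025]],"angular":[[0,0,0],[0,0,0],[0,0,0],[0,0,0],[0,0,0],[0,0,0],[0,0,0],[0,0,0],[0,0,0],[0,0,0]],"fingers":[0,0,0,0,0,0,0,0,0,0]}' && python3 plan.py .4637 .1905 .057 -12.45
```

```text
time_s: 20.25
ee_pos: [0.463, 0.1907, 0.0586]
tcp_rot: [2.451, 1.965, 0.002]
force: [2.6, 1.7, 4.3]
opening: 0.0399
grasp_force: 45.0
t 20.25 pos [0.463  0.1907 0.0586] F [2.6 1.7 4.3] open 0.0399 grip 45.0
delta [-0.     0.006  0.013] ang [ 0.002 -0.001 -0.004]
```

Past the peak and easing. I'll go on in smaller steps.

```bash
python3 -m handwheel '{"delta_pos":[[0,0.002,0.003],[0,0.003,0.006],[0,0.003,0.009],[0,0.003,0.012],[0,0.003,0.015],[0,0.003,0.017],[0,0.003,0.017],[0,0.003,0.017],[0,0.003,0.017],[0,0.003,0.017]],"angular":[[0,0,0],[0,0,0],[0,0,0],[0,0,0],[0,0,0],[0,0,0],[0,0,0],[0,0,0],[0,0,0],[0,0,0]],"fingers":[0,0,0,0,0,0,0,0,0,0]}' && python3 plan.py .4637 .1905 .055 -12.45
```

```text
time_s: 21.5
ee_pos: [0.4626, 0.1901, 0.0562]
tcp_rot: [2.451, 1.964, -0.001]
force: [2.7, -1.4, -0.9]
opening: 0.0402
grasp_force: 45.0
t 21.5 pos [0.4626 0.1901 0.0562] F [ 2.7 -1.4 -0.9] open 0.0402 grip 45.0
delta [0.006 0.008 0.01 ] ang [-0.     0.001 -0.005]
```

```bash
python3 -m handwheel '{"delta_pos":[[0,0.003,0.003],[0,0.005,0.006],[0,0.005,0.009],[0,0.005,0.012],[0,0.005,0.014],[0,0.005,0.014],[0,0.005,0.014],[0,0.005,0.014],[0,0.005,0.014],[0,0.005,0.014]],"angular":[[0,0,0],[0,0,0],[0,0,0],[0,0,0],[0,0,0],[0,0,0],[0,0,0],[0,0,0],[0,0,0],[0,0,0]],"fingers":[0,0,0,0,0,0,0,0,0,0]}' && python3 plan.py .4637 .1905 .053 -12.45
```

```text
time_s: 22.75
ee_pos: [0.4631, 0.1903, 0.0546]
tcp_rot: [-2.451, -1.965, 0.0]
force: [1.1, -0.2, -1.9]
opening: 0.0398
grasp_force: 45.0
t 22.75 pos [0.4631 0.1903 0.0546] F [ 1.1 -0.2 -1.9] open 0.0398 grip 45.0
delta [0.003 0.004 0.013] ang [-0.001  0.    -0.004]
```

```bash
python3 -m handwheel '{"delta_pos":[[0,0.001,0.003],[0,0.002,0.006],[0,0.002,0.009],[0,0.002,0.011],[0,0.002,0.011],[0,0.002,0.011],[0,0.002,0.011],[0,0.002,0.011],[0,0.002,0.011],[0,0.002,0.011]],"angular":[[0,0,0],[0,0,0],[0,0,0],[0,0,0],[0,0,0],[0,0,0],[0,0,0],[0,0,0],[0,0,0],[0,0,0]],"fingers":[0,0,0,0,0,0,0,0,0,0]}' && python3 plan.py .4637 .1905 .053 -12.45
```

```text
time_s: 24.0
ee_pos: [0.4634, 0.1902, 0.0533]
tcp_rot: [-2.451, -1.965, 0.0]
force: [-2.4, -0.1, -1.8]
opening: 0.04
grasp_force: 45.0
t 24.0 pos [0.4634 0.1902 0.0533] F [-2.4 -0.1 -1.8] open 0.04 grip 45.0
delta [0.003 0.002 0.002] ang [-0.001  0.    -0.004]
```

```bash
python3 -m handwheel '{"delta_pos":[[0,-0.001,0.003],[0,-0.002,0.006],[0,-0.002,0.009],[0,-0.002,0.011],[0,-0.002,0.011],[0,-0.002,0.011],[0,-0.002,0.011],[0,-0.002,0.011],[0,-0.002,0.011],[0,-0.002,0.011]],"angular":[[0,0,0],[0,0,0],[0,0,0],[0,0,0],[0,0,0],[0,0,0],[0,0,0],[0,0,0],[0,0,0],[0,0,0]],"fingers":[0,0,0,0,0,0,0,0,0,0]}' && python3 plan.py .4637 .1905 .052 -12.45
```

```text
time_s: 25.25
ee_pos: [0.4634, 0.1902, 0.0525]
tcp_rot: [-2.451, -1.964, -0.0]
force: [-3.0, -0.0, 7.9]
opening: 0.0399
grasp_force: 45.0
t 25.25 pos [0.4634 0.1902 0.0525] F [-3.  -0.   7.9] open 0.0399 grip 45.0
delta [0.003 0.002 0.004] ang [-0.    -0.001 -0.005]
```

The force rose steeply, by 10 N over 0.8 mm, so the jar has reached its seat. I'll nudge about 0.4 mm more to confirm, then release.

```bash
python3 -m handwheel '{"delta_pos":[[0,-0.002,0.001],[0,-0.004,0.002],[0,-0.004,0.003],[0,-0.004,0.004],[0,-0.004,0.004],[0,-0.004,0.004],[0,-0.004,0.004],[0,-0.004,0.004],[0,-0.004,0.004],[0,-0.004,0.004]],"angular":[[0,0,0],[0,0,0],[0,0,0],[0,0,0],[0,0,0],[0,0,0],[0,0,0],[0,0,0],[0,0,0],[0,0,0]],"fingers":[0,0,0,0,0,0,0,0,0,0]}' && python3 plan.py .4637 .1905 .052 -12.45
```

```text
time_s: 26.5
ee_pos: [0.4634, 0.1903, 0.0523]
tcp_rot: [2.452, 1.964, 0.002]
force: [-3.8, -1.3, 10.5]
opening: 0.0398
grasp_force: 45.0
t 26.5 pos [0.4634 0.1903 0.0523] F [-3.8 -1.3 10.5] open 0.0398 grip 45.0
delta [0.002 0.002 0.002] ang [ 0.002 -0.001 -0.005]
```

```bash
python3 -m handwheel '{"delta_pos":[[0,0,0],[0,0,0],[0,0,0],[0,0,0],[0,0,-0.1],[0,0,-0.25],[0,0,-0.4],[0,0,-0.6],[0,0,-0.8],[0,0,-1.0]],"angular":[[0,0,0],[0,0,0],[0,0,0],[0,0,0],[0,0,0],[0,0,0],[0,0,0],[0,0,0],[0,0,0],[0,0,0]],"fingers":[0.75,0.75,0.75,0.75,0.75,0.75,0.75,0.75,0.75,0.75]}' && python3 plan.py .44 .09 .2 -12.45
```

```text
time_s: 27.75
ee_pos: [0.463, 0.1903, 0.1737]
tcp_rot: [2.452, 1.964, 0.002]
force: [-0.8, -0.9, -0.9]
opening: 0.0661
grasp_force: 0.0
t 27.75 pos [0.463  0.1903 0.1737] F [-0.8 -0.9 -0.9] open 0.0661 grip 0.0
delta [-0.858 -0.005 -0.22 ] ang [ 0.002 -0.002 -0.005]
```

Released and clear. I'll back off towards -y so the wrist camera can see the bay.

```bash
python3 -m handwheel '{"delta_pos":[[-0.1,0,-0.05],[-0.2,0,-0.1],[-0.3,0,-0.15],[-0.4,0,-0.2],[-0.5,0,-0.22],[-0.6,0,-0.22],[-0.65,0,-0.22],[-0.65,0,-0.22],[-0.65,0,-0.22],[-0.65,0,-0.22]],"angular":[[0,0,0],[0,0,0],[0,0,0],[0,0,0],[0,0,0],[0,0,0],[0,0,0],[0,0,0],[0,0,0],[0,0,0]],"fingers":[0.75,0.75,0.75,0.75,0.75,0.75,0.75,0.75,0.75,0.75]}'
python3 - <<'E'
from h import *
p,d,i=cam("wrist"); save("w3",p); np.savez("pics/w3.npz",p=p,d=d,R=i["R"],t=i["t"])
P=np.array([pt(i,d,u,v) for v in range(0,300) for u in range(200,420) if d[v,u]>0])
o=np.array([.464,.1922]); e=np.array([.9764,-.216]); y=np.array([.216,.9764])
X=(P[:,:2]-o)@e*1000; W=(P[:,:2]-o)@y*1000; Z=P[:,2]*1000
for a in range(-50,60,10):
    k=(abs(W-a)<3)&(abs(X)<23)&(Z>50)
    if k.sum(): print(a,k.sum(),"x",np.percentile(X[k],[2,98]).round(1),"ztop",np.percentile(Z[k],98).round(1))
k=(abs(X)<10)&(Z>60); print("y ext",np.percentile(W[k],[.5,99.5]))
E
```

```text
time_s: 29.0
ee_pos: [0.446, 0.1146, 0.1979]
tcp_rot: [2.451, 1.966, 0.0]
force: [1.9, -0.2, 0.2]
opening: 0.0659
grasp_force: 0.0
-50 460 x [-19.6  17.4] ztop 84.4
-40 585 x [-22.   21.9] ztop 84.7
-30 627 x [-22.1  22.1] ztop 83.5
-20 503 x [-19.1  17.6] ztop 84.5
-10 568 x [-19.3  18.9] ztop 84.5
0 597 x [-19.9  18.6] ztop 84.7
10 588 x [-19.6  18.5] ztop 84.5
20 625 x [-19.3  18.9] ztop 84.5
30 743 x [-22.   22.1] ztop 84.8
40 712 x [-21.8  21.8] ztop 84.7
50 372 x [-18.9  17.7] ztop 84.2
y ext [-52.34478821  50.37547971]
```

View pics/w3.png

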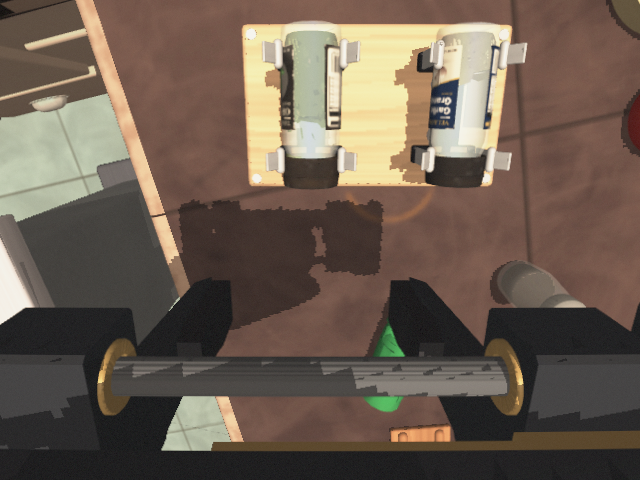

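The wrist view shows the jar at (310,105), clipped in by all four fingers, with its cap at (310,172) beside the neighbour's at (457,172). It is centred to within 1 mm and level. Its top is at 84.5 mm, about level with the finger tips, so it is fully home. Handing in.

```bash
python3 -c "
from rig import env; print(env.sign_off())"
```

```text
the job is handed in; nothing more can be done
None
```

I pressed the jar home into the empty bay, with its cap to the same side as its neighbour's, let it go and handed the job in at about 29 s; the sign-off returned no verdict, and the last force reading on the seat was 10.5 N.

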